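# Open the bulb box at its clear end

### The job

Open the bulb box on the potting table: see which end has room for its lid to come out, gently press the lid so that it tips up over the stop lip at that end, and slide it out that way until the compartment at the opposite end lies fully open. Leave the lid resting on the box, still held by the side grooves, and do not shove the box or disturb the pot, saucer, jar or tools around it.

Things in the scene. Friction and masses are not known exactly. Their poses are not given: they have to be found in the camera images.
- box: Open-topped wooden bulb box, loose but heavy (3 kg), 168 mm (its x) by 222 mm (its y, the long way). Origin at the centre of its underside, z up. Side walls at x = +-72 to +-84, 73 high. A 12 mm partition at y = 0 splits it into two compartments, y = 6 to 101 and -6 to -101; the bulbs in them reach 40 mm high.
- box_groove (a point): Middle of the box's side grooves, 50 mm up: the lid's underside rests at this height on ledges along both side walls that run only from y = -45 to +45, so the lid's ends are unsupported. A rail over each ledge (y = -40 to +40, x = +-62 to +-72, underside 15 mm above this point) stops the lid from tipping more than about 0.09 rad. Axes as the box.
- box_lip_p (a point): Top of the stop lip at the box's +y end: middle of the upper edge of the end wall, 60.5 mm high, y = 106 mm in the box, 10 mm thick. It stands 10.5 mm above the underside of the shut lid, which has about 3 mm of play to each lip.
- box_lip_n (a point): Top of the same kind of stop lip at the box's -y end, y = -106 mm in the box.
- lid_mid (a point): Centre of the loose, thin wooden raised-panel lid (no handle; over 30 N is too rough), 140 mm (its x) by 196 mm (its y, along the box's y), 0.12 to 0.25 kg. This point is 7 mm above its underside, level with the top of its 7 mm thick edge, which is 12 mm wide at the sides, 36 mm at the ends. The field inside stands 8 mm higher: a square shoulder crosses the lid 62 mm either side of the centre.
- lid_end_p (a point): On top of the lid's thin end at its +y, 80 mm from the lid's centre, on its midline. On the shut lid, pressing here with 6 to 10 N sinks this end 3 to 4 mm and tips the opposite end up 13 mm, clear of its lip. Pushing the shoulder 18 mm inward then slides the lid over that lip, where it comes to rest. A compartment is fully open after 92 mm of slide; the grooves lose the tail at 138 mm.
- lid_end_n (a point): The same spot on the lid's other thin end, 80 mm from its centre at its -y; works the same way for sliding towards +y.
- pot: Terracotta pot, 112 mm across the rim and 105 mm tall, loose, with an upright 9 mm bamboo stake 260 mm tall in its middle that carries a steel spring clip near the top. Origin at the centre of its underside. It stands 30 to 55 mm beyond one end of the box (either end), too close for the lid to come out that way.
- saucer: Terracotta saucer, 124 mm across, 20 mm high, lying beyond the other end of the box, low enough for the lid to pass over. Origin at the centre of its underside.
- jar: Closed glass propagation jar with a metal lid, 76 mm across, 110 mm tall. Origin at the centre of its underside. Bystander.
- trowel: Steel hand trowel, 276 mm long along its x (handle to -x), 27 mm high, lying flat. Origin on the underside near the middle. Bystander.
- dibber: Green plastic dibber with a T-grip, 180 mm long along its x, 96 mm wide at the grip (-x end), 24 mm high, lying flat. Origin on the underside near the middle. Bystander.
There are look-alikes about, which are no part of the job. Of the things like the part that bears lid_mid, leave any that is purple; of the rest the larger one is meant.

How it is judged (in metres and radians):
At the end, for the whole second after the job is handed in: The lid has slid 88 to 138 mm along the box away from the pot, so that the compartment beside the pot is open to the partition (within 4 mm), and rests on the box in its side grooves, tipped less than 0.25 rad; the box is within 20 mm of where it stood and the pot stands upright in its place (((y of pot in the frame of box above 0.1 m and y of lid_mid in the frame of box between -0.138 and -0.088 m) or (y of pot in the frame of box below -0.1 m and y of lid_mid in the frame of box between 0.088 and 0.138 m)) and angle between lid_mid's own z axis and vertical below 0.25 rad and z of lid_mid in the frame of box above 0.05 m and angle between the y axis of lid_mid and the y axis of box, either way round below 0.25 rad and distance of box from where it was at the start of the episode below 0.02 m and linear speed of box below 0.01 m/s and angle between pot's own z axis and vertical below 0.1 rad); the robot touches nothing.
It fails at once if the box is shoved more than 20 mm (distance of box from where it was at the start of the episode above 0.02 m).
It fails at once if the pot is moved more than 12 mm or tipped (distance of pot from where it was at the start of the episode above 0.012 m or angle between pot's own z axis and vertical above 0.15 rad).
It fails at once if the saucer, jar, trowel or dibber is moved more than 15 mm (distance of any of saucer, jar, trowel, dibber from where it was at the start of the episode above 0.015 m).
It fails at once if the lid is pressed or pushed roughly, with more than 30 N (contact force between the fingers and lid above 30 N).
It also fails if it takes over 64 s, if anything falls off the work surface, if the arm or the gripper's body presses on something with over 40 N, if the wrist force passes 120 N, or if a joint passes its speed limit or range.

### The arm

A 6-joint arm with a two-finger parallel gripper is mounted at the origin on the work surface. World frame = base frame: x ahead of the robot, y to its left, z up, the work surface at z = 0. Lengths are in mm, angles in rad, forces in N, time in s.
With the tool pointing down it reaches from about 350 to 850 mm from the base axis. Payload 8.1 kg.
Tool frame: the origin (TCP) lies midway between the tips of the shut fingers; the grasp point (between the pads) lies 19 mm behind it; x points along the fingers, y is the direction in which the jaws open and shut, and the axes are right-handed (so a half turn about x gives the same grasp; the last joint's range is limited). The gripper opens to 93 mm and grips with 3 to 60 N. Pads are 15 mm wide; open, the fingers measure 128 mm over their backs; the gripper's body (75 mm by 188 mm) begins 65 mm behind the grasp point.
Start: joints at [1.172, 0.13, 1.488, -0, 1.523, -0.085], TCP at [185.184, 570.712, 218.635] pointing down, gripper open.
Joint ranges: [-2.96, 2.96], [-0.89, 2.26], [0.02, 2.5], [-1.34, 4.48], [0, 2.73], [-2.66, 2.66]. Speed limits (rad/s): [2.39, 2.39, 2.79, 3.14, 3.14, 3.14].

### API

Orientations are given as a unit quaternion [w, x, y, z].
In Python, from plant import * gives the robot as it stands.
- The arm moves only by the tool servo_tool, never from a script. Its argument "moves" is text: rows parted by semicolons, each of 6 numbers parted by spaces: the shift along the tool's x, y, z in m, then the turn, a rotation vector about the tool's x, y, z in degrees. In form: x y z ax ay az; .... A call has 1 to 12 rows; each row shifts and turns the pose as measured when the row begins, along the tool's axes as they then stand; what a row does not reach is not made up. A row lasts 1/12 s, in which the tool goes at most 41.7 mm and 7.16 degrees, less where a joint would pass 70% of its speed; a pose out of reach is approached as far as the arm can. A call with a gripper value outside its range is refused whole. "gripper" is the closure in counts, from 0 (fully open) to 255 (shut), set as the call begins (left out, the last holds). The fingers move at their own pace and stop on an object; the grip force is fixed at half the most. Time passes only in rows, so rows that do not move let the fingers close. It gives the time, the measured TCP pose, the force and the opening at its end, in the units of the state.
- sense(): the state, without advancing time (a new reading comes with each control period).
- read_camera(name): name is "side" or "top"; returns the picture (400x640x3 uint8, red, green, blue); there is no depth.
- camera_params(name): a dict with "vfov" (degrees; the focal length in pixels is half the picture's height over the tangent of half this angle, whatever the lens; pixels are square), "cx", "cy" (the principal point, pixels), "camera_from_world" (4x4, takes a point from world to camera coordinates). Camera axes: x right, y up, looking along -z (the intrinsics and any distortion apply to the point x, -y, -z); pixel columns grow to the right and rows downward; lengths in mm; the calibration is good to about 2 mm. A picture is of the moment at which its call begins. camera_params takes no time and is no camera call.
- close_job(): hands the job in, once; it reports no verdict.
The state is a dict: "time_s": time; "joint_pos": joint angles; "dq": joint speeds; "tau": joint torques, N m; "tool_pos": TCP position; "ee_rot": TCP orientation; "wrist_force": force on the tool from outside, world axes, zero at the start; "ft_torque": the same for the moment, N m; "opening": opening from 0.0 (shut) to 1.0 (fully open).
Only numpy, scipy, OpenCV 4.12 (cv2) and the standard library are available. Lean on these libraries where they do the work, as an engineer would, in place of code of your own. Each camera call takes 0.05 s, during which the arm holds its last target. There are 200 camera calls.

## Working session

There is one attempt and no reset: what is moved stays moved. The work goes in short steps, Python scripts to look and compute and a tool call to move; the robot and the scene stay as the last step left them, time stands still between calls to the robot, and variables do not carry over. Pictures are saved under pics/ and viewed, about 8 in all and at most 12, crops included, and the job is handed in when it is done.

Besides the shell and the picture viewer there is one more tool, called after "Emit:" in YAML: its name, and indented under it one key for each argument. servo_tool: Moves the arm, as the interface text tells. Its arguments: {"type":"object","properties":{"moves":{"type":"string"},"gripper":{"type":"number"}},"required":["moves"]}

```bash
mkdir -p pics; python3 - <<'E'
from plant import *
import cv2
for n in("top","side"):
    cv2.imwrite(f"pics/{n}0.png",read_camera(n)[:,:,::-1]); print(n,camera_params(n))
print(sense())
E
```

```text
top {'vfov': 54.27885194474454, 'cx': 327.4843724528576, 'cy': 203.84280012733797, 'camera_from_world': array([[-5.08123245e-02, -9.98708218e-01,  4.73796711e-05,
         2.36217803e+01],
       [ 9.77408489e-01, -4.97188901e-02,  2.05428037e-01,
        -5.62008199e+02],
       [-2.05160313e-01,  1.04845854e-02,  9.78672223e-01,
        -9.17357711e+02],
       [ 0.00000000e+00,  0.00000000e+00,  0.00000000e+00,
         1.00000000e+00]])}
side {'vfov': 51.51857259857162, 'cx': 316.84295912274376, 'cy': 196.7400515937349, 'camera_from_world': array([[ 6.69194156e-01, -7.42871379e-01, -1.79247246e-02,
        -3.60120409e+02],
       [ 3.83057511e-01,  3.24195544e-01,  8.64964850e-01,
        -2.56443658e+02],
       [-6.36746516e-01, -5.85695623e-01,  5.01512225e-01,
        -7.00357663e+02],
       [ 0.00000000e+00,  0.00000000e+00,  0.00000000e+00,
         1.00000000e+00]])}
{'time_s': 0.1, 'joint_pos': array([ 1.17161552e+00,  1.31095964e-01,  1.48913420e+00,  9.72480044e-06,
        1.52297138e+00, -8.53963093e-02]), 'dq': array([-8.30914453e-05, -1.93004552e-03, -3.30030665e-03, -9.23510950e-04,
       -2.32758518e-03,  1.84254416e-04]), 'tau': array([ 1.24319897e-03, -5.61342573e+01, -4.93093121e+01,  7.70628196e-02,
        2.92175211e-02, -7.92638275e-05]), 'tool_pos': array([184.97928894, 570.26121476, 217.70603116]), 'ee_rot': array([ 0.69828178,  0.10993374,  0.6985614 , -0.11103652]), 'wrist_force': array([-0.02770633, -0.54147089,  0.41660467]), 'ft_torque': array([0.00806131, 0.07994402, 0.01634624]), 'opening': 1.0030051906876154}
```

View pics/top0.png

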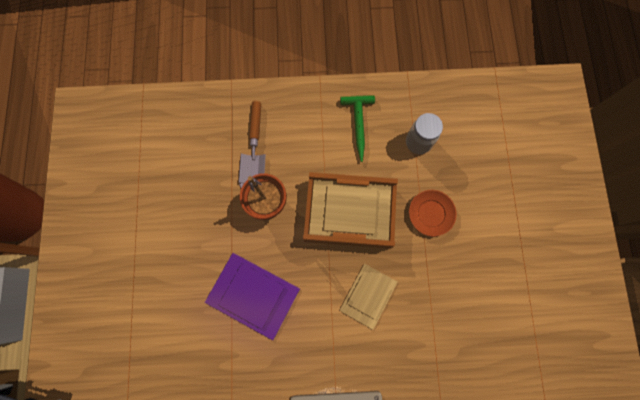

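View pics/side0.png

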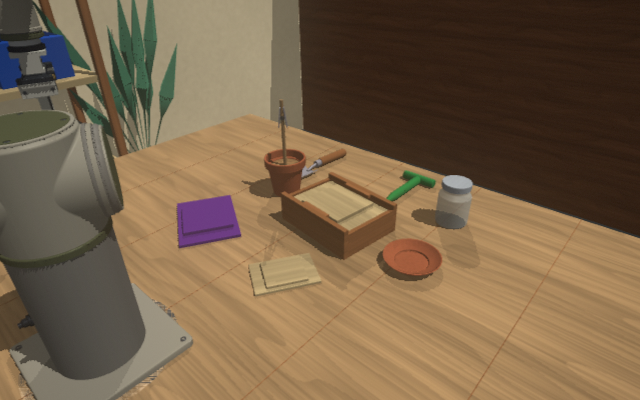

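Top view: candidates are the panel in the box (350,209), a purple panel (252,296) and a small plain panel (369,296). The larger non-purple one is the lid in the box. The pot (264,197) is at the image-left end and the saucer (432,214) at the right. I'll check this in a close crop.

```bash
python3 - <<'E'
import cv2
a=cv2.imread("pics/top0.png")[160:260,235:395]
b=cv2.imread("pics/side0.png")[150:270,240:450]
cv2.imwrite("pics/c1.png",cv2.resize(a,None,fx=5,fy=5,interpolation=cv2.INTER_CUBIC))
E
```

```text
(no output)
```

View pics/c1.png

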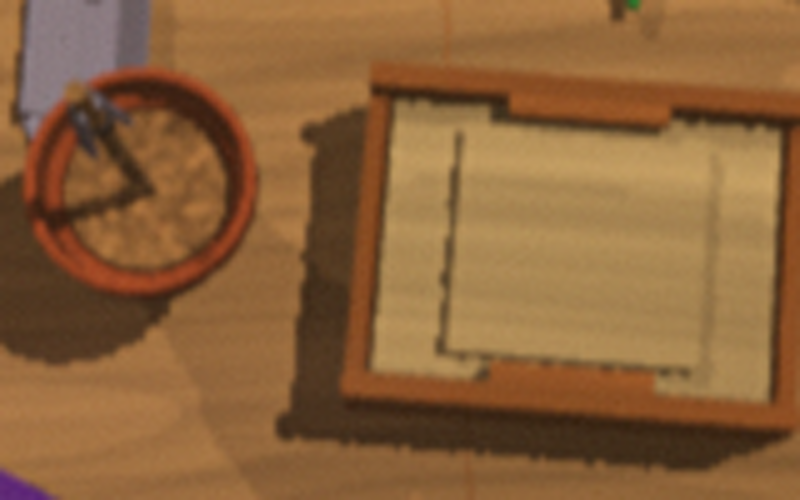

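The crop shows the lid shut in the box, with the pot (crop 145,185) beyond the left end. So the lid must come out to image right, over the saucer, and I press the pot-side end. Next I need the other end and a side view for pixel picks.

```bash
python3 - <<'E'
import cv2,numpy as np
a=cv2.imread("pics/top0.png")[165:255,295:405]
b=cv2.imread("pics/side0.png")[170:255,275:400]
a=cv2.resize(a,(770,630),interpolation=cv2.INTER_CUBIC)[20:,:][:300*2]
f=6
A=cv2.resize(cv2.imread("pics/top0.png")[168:252,297:404],None,fx=f,fy=f,interpolation=cv2.INTER_CUBIC)
B=cv2.resize(cv2.imread("pics/side0.png")[172:252,275:400],None,fx=f,fy=f,interpolation=cv2.INTER_CUBIC)
cv2.imwrite("pics/cT.png",A);cv2.imwrite("pics/cS.png",B);print(A.shape,B.shape)
E
```

```text
(504, 642, 3) (480, 750, 3)
```

View pics/cT.png

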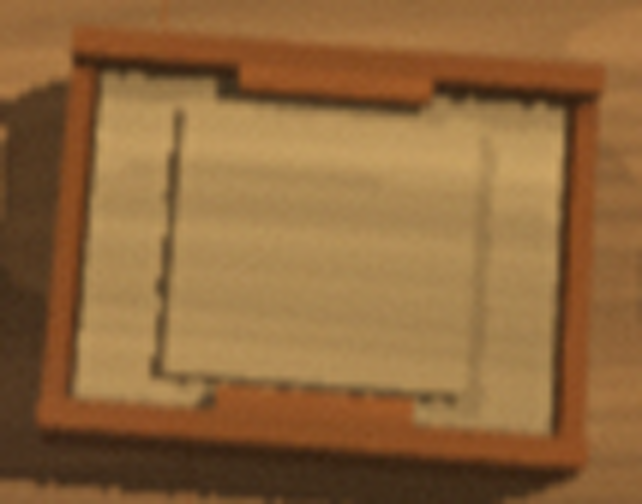

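View pics/cS.png

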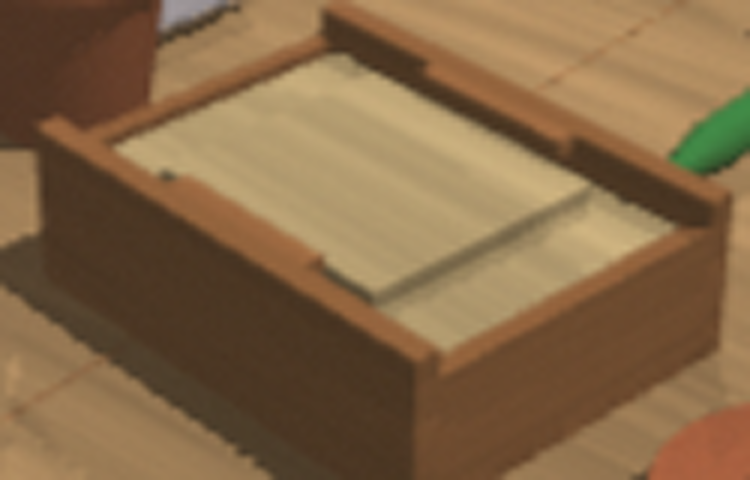

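```bash
cat > h.py <<'E'
import numpy as np
from scipy.optimize import least_squares
from plant import *
def proj(n,P):
    c=camera_params(n);P=np.atleast_2d(P);q=P@c["camera_from_world"][:3,:3].T+c["camera_from_world"][:3,3]
    f=200/np.tan(np.radians(c["vfov"]/2))
    return np.c_[c["cx"]-f*q[:,0]/q[:,2],c["cy"]+f*q[:,1]/q[:,2]]
def ray(n,uv,z):
    return least_squares(lambda p:(proj(n,[p[0],p[1],z])-uv).ravel(),[550,0]).x
E
python3 - <<'E'
from h import *
T=[(84,111,73,75,28),(84,-111,73,605,66),(-84,111,73,38,431),(-84,-111,73,585,462),(62,40,73,238,94),(62,-40,73,430,104),(-62,40,73,216,386),(-62,-40,73,415,402)]
S=[(-84,111,73,40,124),(-84,-111,73,415,360),(84,111,73,326,5),(84,-111,73,730,195),(84,-111,0,718,350),(-84,111,0,42,278)]
T=np.array(T,float);S=np.array(S,float)
def w(p,L):
    c,s=np.cos(p[2]),np.sin(p[2]);return np.c_[p[0]+c*L[:,0]-s*L[:,1],p[1]+s*L[:,0]+c*L[:,1],L[:,2]]
rT=lambda p:proj("top",w(p,T))-(T[:,3:]/6+[297-.4,168-.4])
rS=lambda p:proj("side",w(p,S))-(S[:,3:]/6+[275-.4,172-.4])
for nm,f in(("T",lambda p:rT(p).ravel()),("S",lambda p:rS(p).ravel()),("B",lambda p:np.r_[rT(p).ravel(),rS(p).ravel()])):
    s=least_squares(f,[550,-30,0]);print(nm,s.x.round(3),np.round(s.fun,1))
p=s.x
# lid ends/shoulders in top (z 57/65), pot rim, saucer
for nm,uv,z in(("lidend pot",(88,235),57),("lidend sau",(560,270),57),("shoulder pot",(170,245),65),("shoulder sau",(480,270),65)):
    q=ray("top",np.array(uv)/6+[296.6,167.6],z);d=q-p[:2];c,s_=np.cos(p[2]),np.sin(p[2]);print(nm,q.round(1),"box",(c*d[0]+s_*d[1]).round(1),(-s_*d[0]+c*d[1]).round(1))
print("pot",ray("top",(263.2,196.5),105),"sau",ray("top",(432,214),20))
st=sense();print(st["tool_pos"],proj("side",st["tool_pos"]))
from scipy.spatial.transform import Rotation as R
print(R.from_quat(st["ee_rot"],scalar_first=True).as_matrix().round(3))
E
```

```text
T [ 5.45507e+02 -6.14230e+01 -1.22000e-01] [-0.6  0.  -0.3 -0.2 -0.1 -0.4  0.6  1.  -0.  -0.5  0.1  0.   0.2  0.2
 -0.  -0.2]
S [ 5.4534e+02 -5.7657e+01 -1.2100e-01] [-1.6  0.7  0.1  0.3  1.8 -0.8  0.1 -0.7 -0.3 -0.3 -0.1  0.4]
B [ 5.44964e+02 -6.00890e+01 -1.22000e-01] [-1.1  0.3 -0.8  0.  -0.6 -0.1  0.1  1.2 -0.6 -0.3 -0.5  0.3 -0.3  0.4
 -0.5  0.1 -1.   1.1  0.9  0.8  2.4 -0.5  0.9 -0.3  0.5  0.2  0.5  0.7]
lidend pot [557.4  35.9] box 0.7 96.8
lidend sau [ 532.6 -159.3] box -0.2 -100.0
shoulder pot [549.8   2. ] box -2.7 62.2
shoulder sau [ 532.8 -125. ] box -4.2 -65.9
pot [578.39448024 147.93590482] sau [ 529.97026495 -274.04529692]
[184.97928894 570.26121476 217.70603116] [[ 53.02309361 122.18868632]]
[[-0.001  0.309  0.951]
 [-0.001  0.951 -0.309]
 [-1.    -0.002 -0.   ]]
```

Box pose is (545, -61) mm with yaw -0.122, and the lid is shut. The pot (578,148) is 44 mm beyond the +y end, so the slide is toward -y, which will be tool +z once turned. I'll turn the wrist and close the fingers, then go round the stake.

Emit:
servo_tool:
  moves: "0 0 0 6.58 0 0;0 0 0 6.58 0 0;0 0 0 6.58 0 0;0 0 0 6.58 0 0;0 0 0 6.58 0 0;0 0 0 6.58 0 0;0 0 0 6.58 0 0;0 0 0 6.58 0 0;0 0 0 6.58 0 0;0 0 0 6.58 0 0;0 0 0 6.58 0 0;0 0 0 6.58 0 0"
  gripper: 255

```text
time_s: 1.1
tool_pos: [183.2, 566.2, 209.9]
ee_rot: [-0.455, -0.539, -0.45, 0.548]
wrist_force: [0.1, -0.5, -0.5]
opening: 0.185
```

Emit:
servo_tool:
  moves: "0 .0177 .0337 0 0 0;0 .0177 .0337 0 0 0;0 .0177 .0337 0 0 0;0 .0177 .0337 0 0 0;0 .0177 .0337 0 0 0;0 .0177 .0337 0 0 0;0 .0177 .0337 0 0 0;0 .0177 .0337 0 0 0;0 .0177 .0337 0 0 0;0 .0177 .0337 0 0 0;0 .0177 .0337 0 0 0;0 .0177 .0337 0 0 0"

```text
time_s: 2.1
tool_pos: [312.3, 113.5, 206.9]
ee_rot: [-0.456, -0.534, -0.449, 0.553]
wrist_force: [1.5, -0.6, 0.2]
opening: 0.007
```

```bash
cat >> h.py <<'E'
from scipy.spatial.transform import Rotation as R
B=np.array([545.2,-61.]);yaw=-.122
def where():
    s=sense();d=s["tool_pos"]-np.r_[B,0];c,n=np.cos(yaw),np.sin(yaw)
    M=R.from_quat(s["ee_rot"],scalar_first=True).as_matrix()
    Rb=R.from_euler("z",yaw).as_matrix().T@M
    print("t",s["time_s"],"box xyz",np.round(Rb@M.T@d,1),"F box",np.round(Rb@M.T@s["wrist_force"],1),"op",s["opening"])
    tgt=np.array([[0,1,0],[0,0,-1],[-1,0,0.]])
    print("turn needed (tool rotvec deg)",np.degrees(R.from_matrix(Rb.T@tgt).as_rotvec()).round(2))
    print(s["joint_pos"].round(2))
if __name__=="__main__": where()
E
python3 h.py
```

```text
t 2.1 box xyz [-252.4  144.9  206.9] F box [ 1.6 -0.4  0.2] op 0.007224649767707695
turn needed (tool rotvec deg) [-3.42  1.56  0.55]
[ 0.22 -0.64  2.15 -0.02  1.65  0.4 ]
```

Emit:
servo_tool:
  moves: "0 0.01 .033 -1.7 .8 .3;0 .01 .033 -1.7 .8 .3;-.001 .033 0 0 0 0;-.001 .033 0 0 0 0;-.001 .033 0 0 0 0;-.001 .033 0 0 0 0;-.001 .033 0 0 0 0;-.001 .033 0 0 0 0;-.001 .033 0 0 0 0;0 0 0 0 0 0;0 0 0 0 0 0"

```text
time_s: 3.02
tool_pos: [558.7, -4.3, 213.1]
ee_rot: [0.465, 0.535, 0.462, -0.533]
wrist_force: [-0.0, 0.7, -0.1]
opening: 0.005
```

```bash
python3 h.py
```

```text
t 3.0167 box xyz [  6.5  58.  213.1] F box [-0.1  0.7 -0.1] op 0.004581149648683244
turn needed (tool rotvec deg) [-1.07  0.04 -0.36]
[-0.1   0.02  1.62 -0.    1.5   0.04]
```

Emit:
servo_tool:
  moves: "0.01 -.003 -.011 -.5 0 0;.02 -.003 -.011 -.5 0 -.3;.03 0 0 0 0 0;.03 0 0 0 0 0;.02 0 0 0 0 0;.01 0 0 0 0 0;0 0 0 0 0 0;0 0 0 0 0 0"

```text
time_s: 3.68
tool_pos: [548.7, 25.6, 88.2]
ee_rot: [0.47, 0.529, 0.469, -0.528]
wrist_force: [-0.5, -1.6, 0.1]
opening: 0.006
```

```bash
python3 h.py; python3 - <<'E'
from h import *
import cv2
a=read_camera("side")[100:280,220:430]
b=read_camera("top")[130:270,230:410]
a=cv2.resize(a,(560,480),interpolation=cv2.INTER_CUBIC)
b=cv2.resize(b,(771,600),interpolation=cv2.INTER_CUBIC)
cv2.imwrite("pics/n1.png",a[:,:,::-1])
print((proj("side",sense()["tool_pos"])-[220,100])*480/180)
E
```

```text
t 3.6833 box xyz [-7.1 86.4 88.2] F box [-0.3 -1.6  0.1] op 0.005897910187868459
turn needed (tool rotvec deg) [ 0.25 -0.06 -0.16]
[-0.05  0.09  1.77  0.    1.27  0.07]
[[244.59808519 215.10140196]]
```

View pics/n1.png

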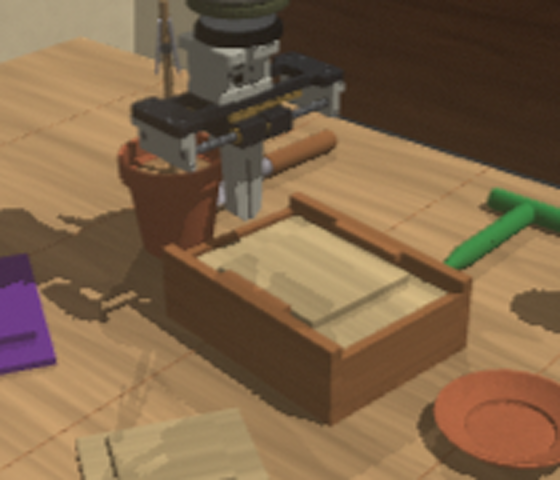

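The fingertips sit at (240,215) against a predicted (245,215), above the pot-side end of the lid and clear of the pot and stake. Descending.

Emit:
servo_tool:
  moves: "0 .004 .003 0 0 0;0.008 .003 .003 0 0 0;.007 0 0 0 0 0;.005 0 0 0 0 0;.002 0 0 0 0 0;0 0 0 0 0 0;0 0 0 0 0 0"

```text
time_s: 4.37
tool_pos: [561.4, 16.9, 70.8]
ee_rot: [0.473, 0.533, 0.466, -0.525]
wrist_force: [-0.5, 0.1, 0.4]
opening: 0.006
```

```bash
python3 h.py
```

```text
t 4.3667 box xyz [ 6.6 79.3 70.8] F box [-0.5  0.   0.4] op 0.006062250417612884
turn needed (tool rotvec deg) [ 0.17 -0.1  -0.84]
[-0.06  0.13  1.76  0.    1.23  0.06]
```

Emit:
servo_tool:
  moves: ".003 -.004 0 0 0 -.3;.003 0 0 0 0 -.3;.002 0 0 0 0 -.2;.002 0 0 0 0 0;0 0 0 0 0 0"

```text
time_s: 4.78
tool_pos: [556.9, 17.6, 59.7]
ee_rot: [0.469, 0.529, 0.47, -0.529]
wrist_force: [-1.1, -0.8, -0.3]
opening: 0.006
```

Emit:
servo_tool:
  moves: ".0015 0 0 0 0 0;.0015 0 0 0 0 0"

```text
time_s: 4.95
tool_pos: [557.1, 17.7, 56.8]
ee_rot: [0.469, 0.529, 0.47, -0.529]
wrist_force: [-1.8, 1.3, 2.2]
opening: 0.006
```

```bash
python3 h.py
```

```text
t 4.95 box xyz [ 2.2 79.6 56.8] F box [-1.9  1.1  2.2] op 0.005939846428392894
turn needed (tool rotvec deg) [ 0.18 -0.1   0.06]
[-0.06  0.16  1.77  0.    1.22  0.06]
```

Contact. I'll press in small steps.

Emit:
servo_tool:
  moves: ".0015 0 0 0 0 0;.001 0 0 0 0 0"

```text
time_s: 5.12
tool_pos: [557.2, 18.1, 54.5]
ee_rot: [0.469, 0.529, 0.47, -0.528]
wrist_force: [-1.6, 0.1, 5.9]
opening: 0.004
```

Emit:
servo_tool:
  moves: ".0015 0 0 0 0 0;.0015 0 0 0 0 0"

```text
time_s: 5.28
tool_pos: [557.4, 18.1, 53.9]
ee_rot: [0.469, 0.529, 0.47, -0.528]
wrist_force: [-9.6, 0.3, 19.7]
opening: 0.007
```

Emit:
servo_tool:
  moves: ".0003 0 0 0 0 0;.0003 0 0 0 0 0"

```text
time_s: 5.45
tool_pos: [557.5, 18.1, 54.7]
ee_rot: [0.469, 0.529, 0.47, -0.528]
wrist_force: [-2.6, 0.2, 2.1]
opening: -0.0
```

```bash
python3 h.py; python3 - <<'E'
from h import *
import cv2
a=read_camera("side")[150:260,270:410]
cv2.imwrite("pics/n2.png",cv2.resize(a,(700,550),interpolation=cv2.INTER_CUBIC)[:,:,::-1])
E
```

```text
t 5.45 box xyz [ 2.6 80.  54.7] F box [-2.6 -0.1  2.1] op -0.00016214320345844736
turn needed (tool rotvec deg) [ 0.21 -0.11  0.04]
[-0.06  0.16  1.77  0.    1.22  0.06]
```

View pics/n2.png

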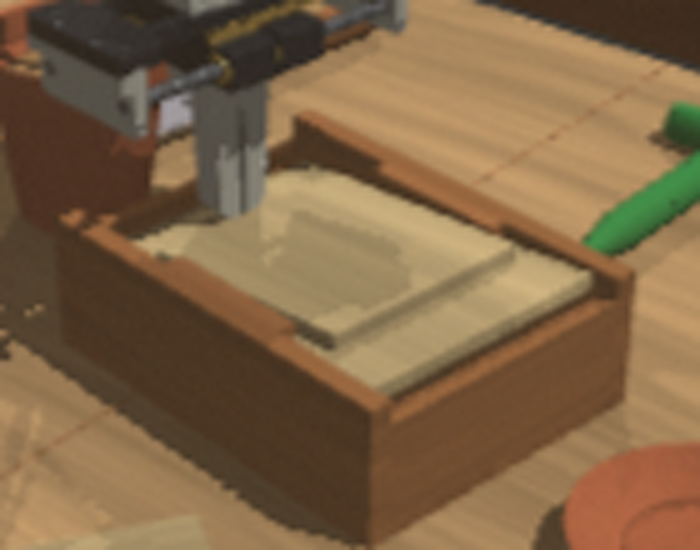

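The saucer-side end is tipped up, its edge visible above the lip (from 590,280 to 385,385). I'll keep a light press and slide inward.

Emit:
servo_tool:
  moves: ".0009 0 .003 0 0 0;.0009 0 .003 0 0 0;.0009 0 .002 0 0 0"

```text
time_s: 5.75
tool_pos: [558.5, 14.1, 54.6]
ee_rot: [0.468, 0.532, 0.471, -0.525]
wrist_force: [-4.5, 7.8, 11.3]
opening: 0.006
```

Emit:
servo_tool:
  moves: ".0008 0 .002 0 0 0;.0008 0 .002 0 0 0"

```text
time_s: 5.92
tool_pos: [559.1, 13.0, 54.8]
ee_rot: [0.468, 0.533, 0.472, -0.523]
wrist_force: [-3.6, 7.3, 9.1]
opening: 0.003
```

```bash
python3 h.py
```

```text
t 5.9167 box xyz [ 4.8 75.2 54.8] F box [-4.4  6.8  9.1] op 0.003156858758040846
turn needed (tool rotvec deg) [ 0.3  -0.81 -0.26]
[-0.08  0.16  1.77  0.01  1.21  0.03]
```

Emit:
servo_tool:
  moves: ".0006 -.0005 .003 0 0 0;.0006 -.0005 .003 0 0 0;.0006 -.0005 .003 0 0 0"

```text
time_s: 6.17
tool_pos: [559.5, 7.7, 55.5]
ee_rot: [0.468, 0.536, 0.472, -0.52]
wrist_force: [-0.6, 6.5, 6.6]
opening: 0.01
```

Emit:
servo_tool:
  moves: ".0006 -.0005 .003 0 0 0;.0006 -.0005 .003 0 0 0"

```text
time_s: 6.33
tool_pos: [559.9, 4.0, 56.0]
ee_rot: [0.468, 0.538, 0.472, -0.518]
wrist_force: [-1.9, 8.8, 9.5]
opening: 0.004
```

```bash
python3 h.py; python3 - <<'E'
from h import *
import cv2
a=read_camera("side")[150:260,270:410]
cv2.imwrite("pics/n3.png",cv2.resize(a,(700,550),interpolation=cv2.INTER_CUBIC)[:,:,::-1])
E
```

```text
t 6.3333 box xyz [ 6.6 66.3 56. ] F box [-3.   8.5  9.5] op 0.004270622941758598
turn needed (tool rotvec deg) [ 0.42 -1.42 -0.82]
[-0.1   0.15  1.78  0.03  1.2   0.  ]
```

View pics/n3.png

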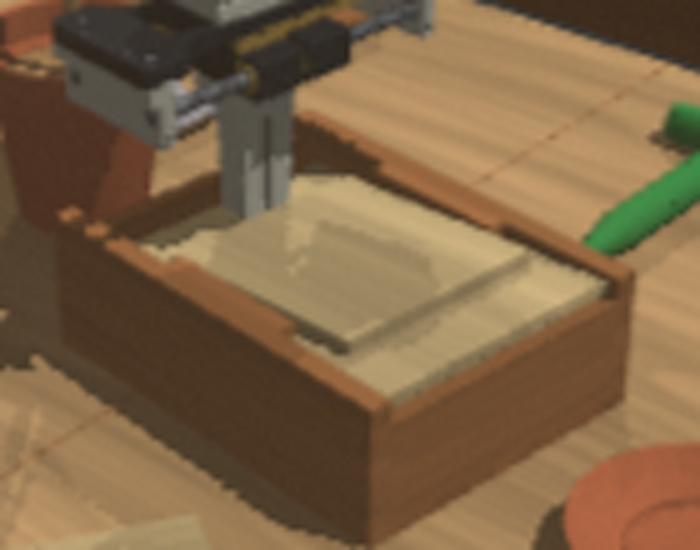

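The lid has moved with the finger: a gap opened at the pot end and the leading edge is at the lip. Continuing.

Emit:
servo_tool:
  moves: ".0006 -.001 .003 0 -.3 -.2;.0006 -.001 .003 0 -.3 -.2;.0006 -.001 .003 0 -.3 -.2"

```text
time_s: 6.63
tool_pos: [558.9, -2.4, 56.6]
ee_rot: [0.47, 0.534, 0.471, -0.522]
wrist_force: [0.7, 4.6, 5.6]
opening: 0.008
```

Emit:
servo_tool:
  moves: ".0003 -.001 .003 0 -.3 -.2;.0003 -.001 .003 0 -.3 -.2;.0003 -.001 .003 0 -.3 -.2"

```text
time_s: 6.88
tool_pos: [557.2, -10.3, 57.1]
ee_rot: [0.472, 0.529, 0.47, -0.527]
wrist_force: [0.3, 4.2, 6.3]
opening: 0.002
```

```bash
python3 h.py
```

```text
t 6.8833 box xyz [ 5.7 51.8 57.1] F box [-0.2  4.2  6.3] op 0.00155162815398347
turn needed (tool rotvec deg) [ 0.48  0.01 -0.25]
[-0.11  0.15  1.77 -0.    1.21  0.  ]
```

Emit:
servo_tool:
  moves: "-.0015 0 0 0 0 0;-.0015 0 .002 0 0 0;0 -.001 .003 0 0 0;-.0005 -.001 .004 0 0 0"

```text
time_s: 7.22
tool_pos: [552.7, -20.3, 59.2]
ee_rot: [-0.472, -0.527, -0.47, 0.528]
wrist_force: [1.2, 2.1, 1.5]
opening: 0.006
```

Emit:
servo_tool:
  moves: "-.0005 -.001 .004 0 0 0;-.0005 -.001 .004 0 0 0;-.0005 0 .004 0 0 0"

```text
time_s: 7.47
tool_pos: [548.5, -33.5, 60.2]
ee_rot: [-0.472, -0.527, -0.47, 0.528]
wrist_force: [0.7, 1.9, -1.3]
opening: 0.003
```

```bash
python3 h.py; python3 - <<'E'
from h import *
import cv2
a=read_camera("side")[150:260,270:410]
cv2.imwrite("pics/n4.png",cv2.resize(a,(700,550),interpolation=cv2.INTER_CUBIC)[:,:,::-1])
E
```

```text
t 7.4667 box xyz [-0.  27.7 60.2] F box [ 0.5  2.  -1.3] op 0.0029844102116776076
turn needed (tool rotvec deg) [ 0.49  0.11 -0.06]
[-0.15  0.13  1.79 -0.    1.22 -0.04]
```

View pics/n4.png

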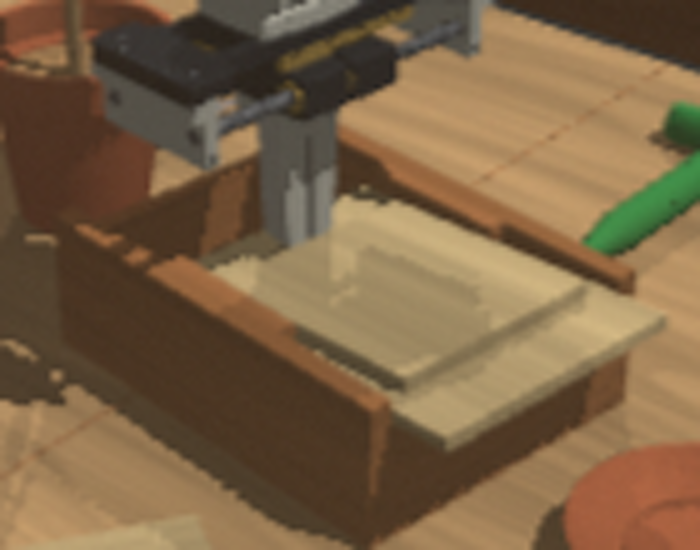

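The lid is over the lip and slides with about 2 N. Continuing.

Emit:
servo_tool:
  moves: "-.0005 0 .004 0 0 0;-.0005 0 .004 0 0 0;-.0005 0 .004 0 0 0;-.0004 0 .004 0 0 0;-.0004 0 .004 0 0 0;-.0004 0 .004 0 0 0"

```text
time_s: 8.02
tool_pos: [544.4, -60.8, 62.6]
ee_rot: [-0.471, -0.527, -0.47, 0.529]
wrist_force: [0.7, 1.4, -0.0]
opening: 0.004
```

```bash
python3 h.py
```

```text
t 8.0167 box xyz [-0.8  0.1 62.6] F box [ 0.5  1.5 -0. ] op 0.0036664352756348544
turn needed (tool rotvec deg) [0.45 0.16 0.07]
[-0.2   0.12  1.79 -0.    1.23 -0.09]
```

Emit:
servo_tool:
  moves: ".0002 0 .004 0 0 0;.0002 0 .004 0 0 0;0 0 .004 0 0 0;0 0 .004 0 0 0;0 0 .004 0 0 0;0 0 .003 0 0 0"

```text
time_s: 8.52
tool_pos: [541.5, -86.2, 62.5]
ee_rot: [-0.471, -0.527, -0.47, 0.529]
wrist_force: [0.0, 1.3, 0.4]
opening: 0.005
```

```bash
python3 h.py; python3 - <<'E'
from h import *
import cv2
b=read_camera("top")[165:255,290:420]
cv2.imwrite("pics/t5.png",cv2.resize(b,(780,540),interpolation=cv2.INTER_CUBIC)[:,:,::-1])
E
```

```text
t 8.5167 box xyz [ -0.6 -25.4  62.5] F box [-0.1  1.3  0.4] op 0.005374680640279715
turn needed (tool rotvec deg) [0.45 0.14 0.07]
[-0.25  0.12  1.79 -0.    1.23 -0.13]
```

View pics/t5.png

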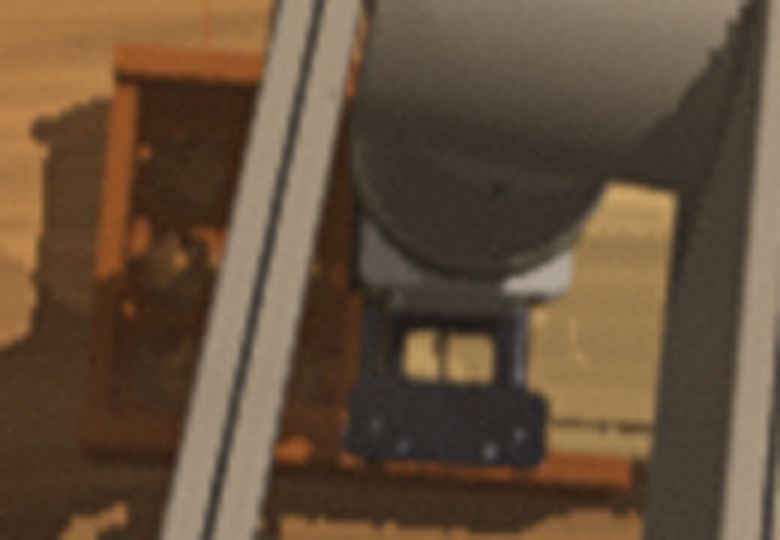

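The arm hides most of it, but the lid's leading edge shows at crop (672,190). I'll compute the slide from that.

```bash
python3 - <<'E'
from h import *
for uv in((672,190),(605,182)):
  q=ray("top",np.array(uv)/6+[289.6,164.6],70);d=q-B;c,n=np.cos(yaw),np.sin(yaw);print(c*d[0]+n*d[1],-n*d[0]+c*d[1])
E
```

```text
40.120174891244694 -124.44952153611662
41.54529309467963 -96.69330749498201
```

```bash
python3 - <<'E'
from h import *
for uv,z in(((665,320),70),((447,440),70),((665,320),67),((447,440),67)):
  q=ray("side",np.array(uv)/5+[269.6,149.6],z);d=q-B;c,n=np.cos(yaw),np.sin(yaw);print(z,c*d[0]+n*d[1],-n*d[0]+c*d[1])
E
```

```text
70 63.87573931728339 -142.01178318965333
70 -72.64695597030556 -140.0344188959674
67 67.77842617728777 -139.19093687483905
67 -69.56901749309554 -137.2016271062799
```

When the finger was at 27.7 the slide was about 41.5 mm, so it is about 95 mm now. I'll push about 6 mm more, then back off and lift away.

Emit:
servo_tool:
  moves: "0 0 .004 0 0 0;0 0 .002 0 0 0;0 0 0 0 0 0"

```text
time_s: 8.82
tool_pos: [540.8, -93.3, 62.7]
ee_rot: [-0.471, -0.527, -0.47, 0.529]
wrist_force: [-0.4, 1.9, 1.0]
opening: 0.006
```

```bash
python3 h.py
```

```text
t 8.8167 box xyz [ -0.4 -32.6  62.7] F box [-0.7  1.8  1. ] op 0.006203337378214137
turn needed (tool rotvec deg) [0.42 0.15 0.05]
[-0.26  0.13  1.79 -0.    1.23 -0.15]
```

Emit:
servo_tool:
  moves: "-.002 0 -.004 0 0 0;-.01 0 -.004 0 0 0;-.03 0 0 0 0 0;-.035 0 0 0 0 0;-.035 0 0 0 0 0;-.03 -.01 0 0 0 0;0 -.035 0 0 0 0;0 -.035 0 0 0 0;0 -.035 0 0 0 0;0 -.03 0 0 0 0;0 0 0 0 0 0"

```text
time_s: 9.73
tool_pos: [392.6, -64.5, 218.2]
ee_rot: [-0.473, -0.526, -0.469, 0.529]
wrist_force: [0.0, -0.9, 0.4]
opening: 0.002
```

```bash
python3 h.py; python3 - <<'E'
from h import *
import cv2
b=read_camera("top")[160:300,235:465];a=read_camera("side")[150:290,240:470]
o=np.vstack([cv2.resize(i,None,fx=2.14,fy=2.14,interpolation=cv2.INTER_CUBIC) for i in(b,a)])
cv2.imwrite("pics/e1.png",o[:,:,::-1]);print(o.shape)
E
```

```text
t 9.7333 box xyz [-151.   -22.1  218.2] F box [ 0.1 -0.9  0.4] op 0.002356305920601822
turn needed (tool rotvec deg) [ 0.58  0.35 -0.07]
[-0.29 -0.45  2.01 -0.01  1.58 -0.17]
(600, 492, 3)
```

View pics/e1.png

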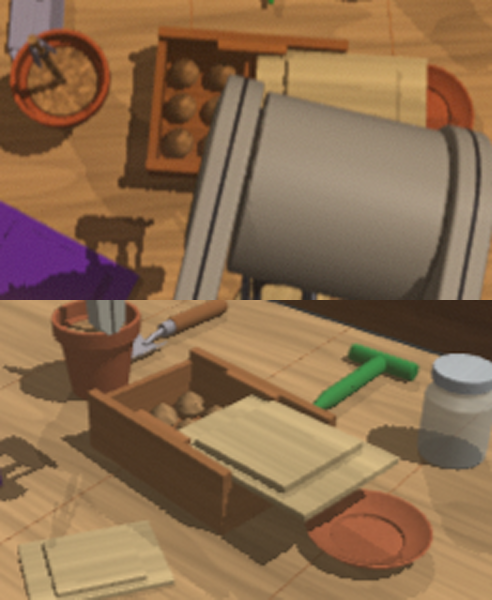

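The pot-side compartment is open, with bulbs at about (185,110). The lid rests across the lip, with its tail edge at (257,75) and its leading edge at (427,85) in the top crop. The gripper is clear, and the pot and saucer look in place. A numeric check comes next.

```bash
python3 - <<'E'
from h import *
c,n=np.cos(yaw),np.sin(yaw)
def b(cam,uv,off,z):
  q=ray(cam,np.array(uv)/2.14+off,z);d=q-B;return np.round([c*d[0]+n*d[1],-n*d[0]+c*d[1]],1)
T=[234.7,159.7];S=[239.7,149.7]
print("tail",b("top",(257,75),T,58),"lead",b("top",(427,85),T,70))
print("box corner (84,111)",b("top",(162,29),T,73),"pot(7,211)",b("top",(60,78),T,105))
print("side lead",b("side",(399,459-300),S,70),b("side",(304,516-300),S,70),"box corner(-84,111)",b("side",(90,392-300),S,73))
E
```

```text
tail [38.6 -9.1] lead [  37.9 -205.3]
box corner (84,111) [ 82.3 105.7] pot(7,211) [  8.3 212.6]
side lead [  68.1 -201.9] [ -71.2 -199.8] box corner(-84,111) [-79.9 112. ]
```

```bash
python3 -c "
from plant import *
print(close_job())"
```

```text
the job is handed in; nothing more can be done
None
```

The bulb box is open and the job is handed in. No verdict was reported.

- **What I did:** The pot stood about 44 mm beyond the box's left end in the top view. I pressed the lid's end on that side until the saucer end tipped over its lip, then slid the lid out over the saucer. Afterwards I lifted the gripper clear.
- **Forces:** The highest wrist-force reading was about 22 N in total, against the 30 N limit. It was a brief peak while pressing. I only read forces between moves, so a short spike in between could have been missed.
- **Final position:** The last images put the slide at roughly 102–107 mm, where 88–138 mm is wanted. The lid rests across the lip with its tail in the grooves, and the compartment by the pot is fully open.
- **Box and pot:** The pot measured about 2 mm from its first position. Two box corners came out 4–6 mm from the first fit, in differing directions, which is about the picking accuracy of those coarse images. I take the box as unmoved.
- **Checks that disagreed or were not done:** A mid-slide reading of the lid's leading edge from the top view was wrong because the arm hid it, so I used the side view instead. I judged the saucer, jar, trowel and dibber undisturbed by eye only.

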